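# Clear the shoe tree onto its rest and hold the self-closing shoe-care drawer open

### The arm

A 7-joint arm with a two-finger parallel gripper is mounted at the origin on the work surface. World frame = base frame: x ahead of the robot, y to its left, z up, the work surface at z = 0. Lengths are in m, angles in rad, forces in N, time in s.
With the tool pointing down it reaches from about 0.425 to 0.875 m from the base axis. Payload 4.7 kg.
Tool frame: the origin (TCP) lies between the finger pads; the fingertips stand 25 mm ahead of it and the grasp point (between the pads) lies 6 mm ahead of it; z points along the fingers, y is the line along which they close (so a half turn about z gives the same grasp; the last joint's range is limited). The gripper opens to 87 mm and grips with 3 to 60 N. Pads are 19 mm wide; open, the fingers measure 117 mm over their backs; the gripper's body (75 mm by 190 mm) begins 51 mm behind the grasp point.
Start: joints at [1.306, 0.321, -0.07, 1.45, 0.023, 1.371, -0.057], TCP at [0.179, -0.625, 0.248] pointing down, gripper open.
Joint ranges: [-2.86, 2.86], [-0.3, 2.09], [-1.38, 1.24], [0.06, 2.45], [-1.56, 4.7], [0.09, 2.05], [-2.69, 2.69]. Speed limits (rad/s): [2.57, 2.57, 3.14, 3.14, 3.14, 3.14, 3.14].

### API

Orientations are given as a unit quaternion [w, x, y, z].
In Python, from workcell import robot, grab_frame, order gives the robot as it stands. The module is installed in compiled form; this text tells all that it offers.
- The arm moves only by the tool apply_moves, never from a script. Its argument "steps" is a list of rows, each an object with "delta_rot": the turn, a rotation vector about the tool's x, y, z in rad, a list of three; "linear": the shift along the tool's x, y, z in mm, a list of three; "gripper": the finger opening in mm, from 0 to 87. A call has 1 to 12 rows; each row shifts and turns the commanded pose from where the row before left it, along the tool's axes as they then stand; what a row does not reach is not made up. A row lasts 1/8 s, in which the tool goes at most 62.5 mm and 10.7 degrees, less where a joint would pass 70% of its speed; a pose out of reach is approached as far as the arm can. A call with a gripper value outside its range is refused whole. The fingers move at their own pace and stop on an object; "force" is the grip in N (left out, the last holds). Time passes only in rows, so rows that do not move let the fingers close. It gives the time, the measured TCP pose, the force, the opening and the grip force at its end, in the units of the state.
- robot.get_state(): the state, without advancing time (a new reading comes with each control period).
- grab_frame(name): name is "side" or "top" or "wrist"; returns a dict with "img" (480x640x3 uint8, red, green, blue), "range_z" (480x640 float32, m along the optical axis (not along the pixel's ray), 0 where there is no reading), "camera_matrix" (3x3 intrinsics, pixels), "k1" (the pictures are not rectified: a ray, as slopes to the right and down, at radius r is drawn at 1 + k1 r^2 times it, then the intrinsics apply), "rvec" (rotation vector, rad) and "tvec" (3), from world to camera coordinates, as OpenCV has them. Camera axes: x right, y down, z forward; pixel columns grow to the right and rows downward; lengths in m; the calibration is good to about 2 mm. A picture is of the moment at which its call begins.
- order.finish_job(): hands the job in; it is judged then, once.
The state is a dict: "clock": time; "qpos": joint angles; "qvel": joint speeds; "tau": joint torques, N m; "position": TCP position; "orientation": TCP orientation; "wrist_force": force on the tool from outside, world axes, zero at the start; "ft_torque": the same for the moment, N m; "finger_gap": finger opening in m; "finger_force": force on a finger pad.
Only numpy, scipy, OpenCV 4.12 (cv2) and the standard library are available. Lean on these libraries where they do the work, as an engineer would, in place of code of your own. Each camera call takes 0.05 s, during which the arm holds its last target. There are 200 camera calls.

### The job

The pale blue shoe tree is lying in the way of the shoe-care drawer: lay it lengthwise on the slanted shoe rest, toe end uphill, without dropping it, and let go of it. Then pull the self-closing drawer out until the cross divider inside it lines up with the front edge of the unit's top, and finish while still holding it there against its spring, so that I can take the polish out of the front compartment. Leave everything else on the shelf where it is.

Things in the scene. Friction and masses are not known exactly. Their poses are not given: they have to be found in the camera images.
- unit: fixed grey laminate drawer unit, 250 mm deep (x) by 250 mm wide (y) by 104 mm high, one drawer with a dark wood front flush with the unit's front face. Origin on the shelf under the middle of the front face; its x axis points from the front face to the back, so the drawer comes out along its -x; z up. Stands to the robot's left or right
- drawer (a joint): how far the drawer is out along the unit's -x, in m: 0 shut, stop at 0.17. A spring pulls it shut all the time: about 3 N when shut, 8 N at 0.115. The pale wooden cross divider (8 mm thick, along the unit's y, upper edge 75 mm above the shelf) stands 115 mm behind the outer face of the drawer front, so at 0.115 its middle lies exactly under the front edge of the unit's top
- drawer_handle (a point): middle of the chrome bow handle on the drawer front: a level round bar of 10 mm diameter along the unit's y, 128 mm long, its centre line 40 mm in front of the drawer front (35 mm clear behind it) and 70 mm above the shelf, 34 mm below the unit's top. Moves with the drawer
- front_edge (a point): middle of the front edge of the unit's top, 104 mm above the shelf: the mark for the divider
- stand: fixed chrome frame of the slanted shoe rest, 110 mm wide, 280 mm long in plan. Origin on the shelf under the middle of its rear, high edge; its x axis points level from the low end (on the robot's side) to the high end. Stands on the other side than the unit
- board: sloping wooden board of the shoe rest, 290 mm long by 110 mm wide by 10 mm thick, sloping 15 degrees (0.262 rad). Origin in the middle of its upper face, 78 mm above the shelf; x axis uphill along the slope, y across, z square out of the face. A chrome lip of 8 mm bar stands across its low end (centre line 140 mm from the origin, top 20 mm above the face)
- tree: loose pale blue plastic shoe tree, 234 mm long, about 140 g, flat underside. Origin mid-underside, x towards the toe, z up. Toe part 72 mm wide, to 52 mm high (x +30 to +117 mm); heel part 54 mm wide, 46 mm high plus a finger loop to 72 mm (x -117 to -58 mm); a narrow stem joins them. Starts flat on the shelf across the front of the drawer, toe towards the robot's left
- tree_stem (a point): middle of the bare part of the shoe tree's stem, where to grip: square bar 18 mm wide and 18 mm high, its centre 31 mm above the tree's underside, at x = -18 mm of the tree, bare for 25 mm towards the toe and 38 mm towards the heel (nearer the toe it is 22 mm thick). Open on both sides
- tree_toe (a point): tip of the toe of the shoe tree, 117 mm from its origin
- brush: loose chrome-backed shoe brush, bristles down, 190 by 50 by 44 mm, on the right. Origin under its centre. Leave alone
- dish: loose clear glass cufflink dish with two cufflinks, 96 mm across, 28 mm high, between unit and shoe rest. Origin under its centre. Leave alone
- hanger: loose folded bamboo hanger lying flat, 300 mm long, 65 mm wide, 14 mm high, on the left. Origin under its hub. Leave alone
- tin: loose polish tin, 64 mm across, 24 mm high, on the left. Origin under its centre. Leave alone
- shoehorn: loose steel shoehorn lying flat, 190 by 28 by 6 mm, between unit and shoe rest, nearer the robot. Origin under its middle. Leave alone
- spray: loose upright spray can, 52 mm across, 165 mm high, at the far right. Origin under its centre. Leave alone
Mind the look-alikes: they are no part of the job. What is shaped like the tree but yellow is not meant.

How it is judged:
On the way, in this order (a step that is already met when the one before it is completed fails the run):
1. the shoe tree lies lengthwise on the slanted rest, toe uphill, let go of and still (x of tree in the frame of board between -0.04 and 0.04 m and y of tree in the frame of board between -0.025 and 0.025 m and z of tree in the frame of board between -0.006 and 0.008 m and angle between the z axis of tree and the z axis of board, either way round below 0.12 rad and angle between the x axis of tree and the x axis of board, either way round below 0.25 rad and x of tree_toe in the frame of board above 0.05 m and linear speed of tree below 0.02 m/s and contact force between the fingers and tree below 0.1 N and contact force between tree and stand above 0.4 N), for 0.3 s.
2. the drawer is held out with its divider at the front edge of the unit's top (value of joint drawer between 0.107 and 0.123 m and velocity of joint drawer between -0.01 and 0.01 m/s and contact force between the fingers and unit above 2 N), for 0.3 s.
At the end, for the whole second after the job is handed in: Shoe tree at rest on the slanted board, untouched, toe uphill: middle within 40 mm along and 25 mm across of the board's, flat within 0.12 rad, lengthwise within 0.25 rad. Drawer still, 0.107 to 0.123 m out (divider within 8 mm of the top's front edge), fingers holding it with over 2 N (all of step 1 and all of step 2); the arm keeps its last pose, push and grip.
It fails at once if another thing on the shelf (brush, dish, hanger, tin, shoehorn or spray can) is moved by more than 30 mm (distance of any of brush, dish, hanger, tin, shoehorn, spray from where it was at the start of the episode above 0.03 m).
It fails at once if the shoe tree is dropped (faster than 0.8 m/s with no finger on it) (linear speed of tree above 0.8 m/s and contact force between the fingers and tree below 0.05 N).
It also fails if it takes over 58 s, if anything falls off the work surface, if the arm or the gripper's body presses on something with over 40 N, if the wrist force passes 120 N, or if a joint passes its speed limit or range.

## Working session

There is one attempt and no reset: what is moved stays moved. The work goes in short steps, Python scripts to look and compute and a tool call to move; the robot and the scene stay as the last step left them, time stands still between calls to the robot, and variables do not carry over. Pictures are saved under pics/ and viewed, at most 10 in all, crops included, and the job is handed in when it is done.

Besides the shell and the picture viewer there is one more tool, called after "Emit:" as a command line: name --argument value ..., lists and objects as JSON in quotes. apply_moves: Moves the arm, as the interface text tells. Its arguments: {"type":"object","properties":{"steps":{"type":"array","items":{"type":"object","properties":{"delta_rot":{"type":"array","items":{"type":"number"}},"linear":{"type":"array","items":{"type":"number"}},"gripper":{"type":"number"}}}},"force":{"type":"number"}},"required":["steps"]}

```bash
mkdir -p pics; cat > h.py <<'E'
import numpy as np, cv2
from workcell import robot, grab_frame, order
from scipy.spatial.transform import Rotation as R
def cloud(f):
    K=f["camera_matrix"];k=f["k1"];z=f["range_z"]
    v,u=np.mgrid[0:480,0:640]
    d=np.stack([(u-K[0,2])/K[0,0],(v-K[1,2])/K[1,1]],-1)
    s=d.copy()
    for _ in range(10): s=d/(1+k*(s**2).sum(-1,keepdims=True))
    c=np.dstack([s*z[...,None],z])
    M=cv2.Rodrigues(np.array(f["rvec"],float))[0]
    P=(c-np.array(f["tvec"]).ravel())@M
    P[z==0]=np.nan
    return P
def save(f,n): cv2.imwrite("pics/"+n,f["img"][...,::-1])
def pose():
    s=robot.get_state(); q=s["orientation"]
    return np.array(s["position"]),R.from_quat([q[1],q[2],q[3],q[0]])
E
python3 - <<'E'
from h import *
import pickle
fs={n:grab_frame(n) for n in("side","top")}
pickle.dump(fs,open("f.pkl","wb"))
for n in fs: save(fs[n],n+".png"); print(n,fs[n]["k1"],fs[n]["camera_matrix"].tolist() if hasattr(fs[n]["camera_matrix"],'tolist') else 0)
cv2.imwrite("pics/both.png",cv2.resize(np.hstack([fs["side"]["img"],fs["top"]["img"]])[...,::-1],(800,300)))
s=robot.get_state();print(s)
p,r=pose();print(r.as_matrix().round(3))
E
```

```text
side -0.10349909636758638 [[538.2054742382421, 0.0, 317.6165018130503], [0.0, 538.2054742382421, 241.36610423359193], [0.0, 0.0, 1.0]]
top -0.11043792782670402 [[487.8298536524716, 0.0, 322.94868147175663], [0.0, 487.8298536524716, 233.15688762670032], [0.0, 0.0, 1.0]]
{'clock': 0.1, 'qpos': array([ 1.30608164,  0.32174665, -0.07008335,  1.45155618,  0.02261733,
        1.37079304, -0.05692173]), 'qvel': array([-0.00014732, -0.00198128, -0.00112388, -0.00336003,  0.00099985,
        0.0006    ,  0.00078324]), 'tau': array([-3.80070742e-04, -4.92570984e+01, -4.05974826e-01, -3.13397741e+01,
       -6.40125596e-02,  3.94741085e-02,  8.33781769e-05]), 'position': array([ 0.17871539, -0.62447846,  0.24657069]), 'orientation': array([-8.40467145e-04,  9.90297579e-01,  1.38960309e-01, -1.73762454e-04]), 'wrist_force': array([ 0.53100856,  0.5430562 , -0.12337554]), 'ft_torque': array([ 0.03856941, -0.02477818, -0.03533322]), 'finger_force': 0.0, 'finger_gap': 0.08661422448351479}
[[ 0.961  0.275 -0.001]
 [ 0.275 -0.961  0.002]
 [-0.    -0.002 -1.   ]]
```

View pics/top.png

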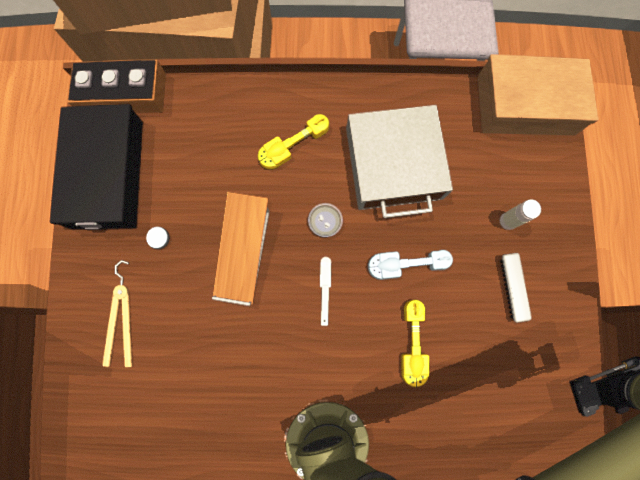

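View pics/side.png

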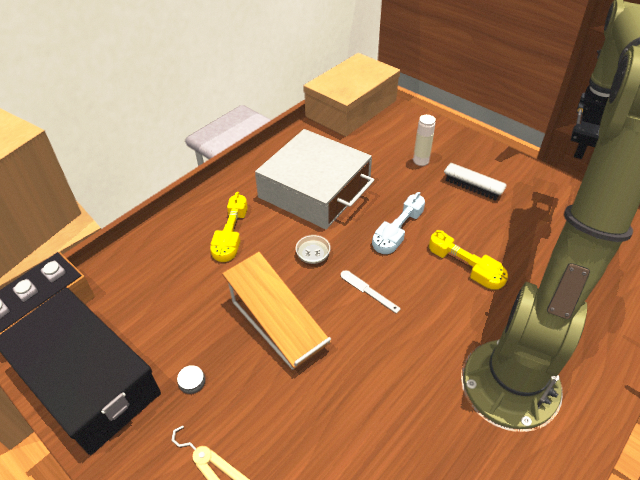

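The top view shows three tree-shaped things: yellow at (293,140), yellow at (416,343), and pale blue at (410,263) in front of the drawer. The pale blue one fits the description, with its wide toe at the left (385,265). The unit is at (400,155), the handle at (407,210) and the board at (242,248), with its low end at the bottom. Next I'll measure these and confirm in a crop.

```bash
cat > m.py <<'E'
from h import *
import pickle
fs=pickle.load(open("f.pkl","rb"))
f=fs["top"];P=cloud(f);im=f["img"].astype(int);V,U=np.mgrid[0:480,0:640]
print("table z",np.nanmedian(P[300:330,180:200,2]))
def box(u0,u1,v0,v1): return (U>=u0)&(U<u1)&(V>=v0)&(V<v1)
# tree
m=box(355,465,240,290)&(P[...,2]>0.012)
Q=P[m]
(c,(w,h),a)=cv2.minAreaRect(Q[:,:2].astype(np.float32)); print("tree rect",c,w,h,a,len(Q))
mu=Q[:,:2].mean(0); 
e=np.linalg.svd(Q[:,:2]-mu,full_matrices=False)[2][0]; e=e if e[1]>0 else -e
t=(Q[:,:2]-mu)@e; n=(Q[:,:2]-mu)@np.array([-e[1],e[0]])
print("axis",e,np.degrees(np.arctan2(e[1],e[0])),t.min(),t.max())
for b in np.arange(t.min(),t.max(),.01):
    k=(t>=b)&(t<b+.01); print(round(b-t.min(),3),n[k].min().round(3),n[k].max().round(3),Q[k,2].max().round(3))
ctr=mu+e*(t.min()+t.max())/2;print("centre",ctr)
# unit top
m=box(335,460,95,220)&(abs(P[...,2]-.104)<.006); Q=P[m]
r=cv2.minAreaRect(Q[:,:2].astype(np.float32));print("unit",r,cv2.boxPoints(r).round(4).tolist(),np.median(Q[:,2]))
# handle
m=box(370,440,190,222)&(P[...,2]>.05)&(P[...,2]<.09); Q=P[m]
r=cv2.minAreaRect(Q[:,:2].astype(np.float32));print("handle",r,cv2.boxPoints(r).round(4).tolist(),np.median(Q[:,2]),len(Q))
# board
m=box(205,275,185,310)&(P[...,2]>.025); Q=P[m]
A=np.c_[Q[:,:2],np.ones(len(Q))];
k=np.ones(len(Q),bool)
for _ in range(5):
    s=np.linalg.lstsq(A[k],Q[k,2],rcond=None)[0];k=abs(A@s-Q[:,2])<.004
print("board plane",s,"slope",np.degrees(np.arctan(np.hypot(*s[:2]))),"dir",np.degrees(np.arctan2(s[1],s[0])))
r=cv2.minAreaRect(Q[k,:2].astype(np.float32));print("board",r,cv2.boxPoints(r).round(4).tolist(),"z",np.r_[r[0],1]@s)
cr=np.hstack([f["img"][235:295,350:470],fs["side"]["img"][190:250,365:485]]) if 0 else f["img"][190:300,350:470]
cv2.imwrite("pics/crop.png",cv2.resize(cr[...,::-1],None,fx=5,fy=5))
E
python3 m.py
```

```text
table z -0.0008874136775852005
tree rect (0.4846525490283966, -0.23040328919887543) 0.0706968605518341 0.23084867000579834 6.348243236541748 1342
axis [-0.10330985  0.99464922] 95.92979868536483 -0.13194064720471077 0.0988849818269659
0.0 -0.019 0.017 0.065
0.01 -0.027 0.024 0.071
0.02 -0.024 0.024 0.074
0.03 -0.025 0.023 0.071
0.04 -0.024 0.022 0.065
0.05 -0.023 0.021 0.047
0.06 -0.009 0.006 0.044
0.07 -0.01 0.006 0.044
0.08 -0.008 0.008 0.045
0.09 -0.01 0.008 0.044
0.1 -0.008 0.008 0.043
0.11 -0.009 0.008 0.044
0.12 -0.01 0.01 0.047
0.13 -0.011 0.01 0.047
0.14 -0.036 0.032 0.048
0.15 -0.035 0.034 0.053
0.16 -0.036 0.034 0.055
0.17 -0.035 0.034 0.056
0.18 -0.036 0.033 0.052
0.19 -0.036 0.034 0.05
0.2 -0.036 0.034 0.043
0.21 -0.032 0.03 0.039
0.22 -0.024 0.022 0.039
0.23 -0.005 0.007 0.03
centre [ 0.48307556 -0.23058256]
unit ((0.781797468662262, -0.2000557780265808), (0.25285810232162476, 0.2521488666534424), 7.314281463623047) [[0.6402999758720398, -0.09109999984502792], [0.6723999977111816, -0.34119999408721924], [0.9232000112533569, -0.3089999854564667], [0.8910999894142151, -0.05889999866485596]] 0.10351052145972911
handle ((0.6355279088020325, -0.21911591291427612), (0.04741635546088219, 0.19764702022075653), 7.3529510498046875) [[0.599399983882904, -0.12409999966621399], [0.6247000098228455, -0.32019999623298645], [0.6717000007629395, -0.3140999972820282], [0.646399974822998, -0.11810000240802765]] 0.07320173963844767 506
board plane [ 0.26216813 -0.0451902  -0.04817274] slope 14.897588979156534 dir -9.780029050701224
board ((0.5202249884605408, 0.23100420832633972), (0.11221816390752792, 0.2762465178966522), 80.38362884521484) [[0.37470000982284546, 0.1987999975681305], [0.6470000147819519, 0.1526000052690506], [0.6657999753952026, 0.26330000162124634], [0.39340001344680786, 0.3093999922275543]] z 0.07777454673993522
```

View pics/crop.png

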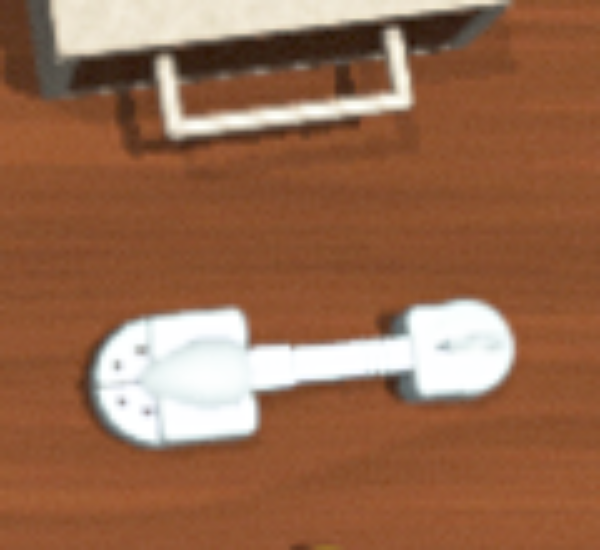

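The crop confirms it: a pale blue tree with its toe at (150,375), bare stem at (350,358) and heel at (465,350). Its sizes match those given: 231 mm long, with the stem top at 43 mm. The board slope (14.9°), its height (77.8 mm) and the unit size also agree.

```bash
cat >> h.py <<'E'
def hd(a): a=np.radians(a); return np.array([np.cos(a),np.sin(a),0])
def tool(zdir,ydir):
    z=zdir/np.linalg.norm(zdir); y=ydir-z*(ydir@z); y/=np.linalg.norm(y)
    return R.from_matrix(np.c_[np.cross(y,z),y,z])
TA=96.1; STEM=np.array([.4835,-.2305,.031])-.018*hd(TA)
DOWN=np.array([0,0,-1.])
RG=tool(DOWN,hd(TA-90))
BA=-9.7; BC=np.array([.5202,.2310,.078])
c,s=np.cos(np.radians(15)),np.sin(np.radians(15))
BX=c*hd(BA)+np.array([0,0,s]); BN=np.array([0,0,c])-s*hd(BA); BY=np.cross(BN,BX)
RP=tool(-BN,-BY)   # same grasp: y tool = -tree y
UA=7.35; UX=hd(UA); FE=np.array([.6563,-.2161,.104]); HD=np.array([0,0,.07])+[FE[0],FE[1],0]-.04*UX
RH=tool(DOWN,UX)
def plan(p,r,grasp=None,rot=None):
    """p TCP target/ rot target -> deltas in current tool axes"""
    cp,cr=pose()
    if rot is not None: print("rotvec",(cr.inv()*rot).as_rotvec().round(4))
    if p is not None: print("lin now mm",(cr.inv().apply(p-cp)*1e3).round(1), "lin after rot",((rot or cr).inv().apply(p-cp)*1e3).round(1))
E
python3 - <<'E'
from h import *
print(STEM,HD,RG.as_matrix().round(3))
plan(np.array([STEM[0],STEM[1],.247]),None,rot=RG)
# tree y = z x x ; tool y at grasp vs tree y
print(np.cross([0,0,1],hd(TA)),RG.as_matrix()[:,1])
E
```

```text
[ 0.48541275 -0.24839808  0.031     ] [ 0.61662867 -0.22121721  0.07      ] [[-0.106  0.994  0.   ]
 [ 0.994  0.106  0.   ]
 [ 0.     0.    -1.   ]]
rotvec [-1.5000e-03 -1.1000e-03 -1.3984e+00]
lin now mm [ 398.4 -277.1    0. ] lin after rot [341.4 344.9  -0.4]
[-0.99433794 -0.10626407  0.        ] [0.99433794 0.10626407 0.        ]
```

Emit:
apply_moves --steps '[{"linear":[40,-28,0]},{"linear":[40,-28,0]},{"linear":[40,-28,0]},{"linear":[40,-28,0]},{"linear":[40,-28,0]},{"linear":[40,-28,0]},{"linear":[40,-28,0]},{"linear":[40,-28,0]},{"linear":[40,-28,0]},{"linear":[38,-25,0]},{"linear":[0,0,0]}]'

```text
$.steps[0]: bad value
```

Emit:
apply_moves --steps '[{"delta_rot":[0,0,-0.14]},{"delta_rot":[0,0,-0.14]},{"delta_rot":[0,0,-0.14]},{"delta_rot":[0,0,-0.14]},{"delta_rot":[0,0,-0.14]},{"delta_rot":[0,0,-0.14]},{"delta_rot":[0,0,-0.14]},{"delta_rot":[0,0,-0.14]},{"delta_rot":[0,0,-0.14]},{"delta_rot":[0,0,-0.14]},{"linear":[0,0,0],"gripper":60},{"linear":[0,0,0]}]' --force 25

```text
$.steps[0]: bad value
```

```bash
python3 - <<'E'
from h import *
s=robot.get_state();print(s["clock"],s["position"],s["qpos"].round(2),s["finger_gap"],s["wrist_force"])
plan(STEM+[0,0,.006],None,rot=RG)
f=grab_frame("wrist");save(f,"w1.png")
P=cloud(f);im=f["img"].astype(int)
m=(P[...,2]>.012)&(P[...,2]<.09)&(im[...,2]>im[...,0]-10)&(im.sum(-1)>250)
d=P[...,:2]-STEM[:2]; e=hd(TA)[:2]; n=np.array([-e[1],e[0]])
t=d@e;q=d@n
m&=(abs(t)<.17)&(abs(q)<.06)
print(m.sum(),t[m].min(),t[m].max())
for b in np.arange(-.11,.14,.02):
    k=m&(t>=b)&(t<b+.02)
    if k.any(): print(round(b,3),q[k].min().round(3),q[k].max().round(3),P[k][:,2].max().round(3))
E
```

```text
0.1 [ 0.17871539 -0.62447846  0.24657069] [ 1.31  0.32 -0.07  1.45  0.02  1.37 -0.06] 0.08661422448351479 [ 0.53100856  0.5430562  -0.12337554]
rotvec [-1.5000e-03 -1.1000e-03 -1.3984e+00]
lin now mm [ 398.4 -276.8  210. ] lin after rot [341.4 344.9 209.6]Traceback (most recent call last):
  File "<stdin>", line 10, in <module>
    return umr_minimum(a, axis, None, out, keepdims, initial, where)
ValueError: zero-size array to reduction operation minimum which has no identity
```

Every row needs all three fields.

Emit:
apply_moves --steps '[{"delta_rot":[0,0,0],"linear":[40,-28,0],"gripper":60},{"delta_rot":[0,0,0],"linear":[40,-28,0],"gripper":60},{"delta_rot":[0,0,0],"linear":[40,-28,0],"gripper":60},{"delta_rot":[0,0,0],"linear":[40,-28,0],"gripper":60},{"delta_rot":[0,0,0],"linear":[40,-28,0],"gripper":60},{"delta_rot":[0,0,0],"linear":[40,-28,0],"gripper":60},{"delta_rot":[0,0,0],"linear":[40,-28,0],"gripper":60},{"delta_rot":[0,0,0],"linear":[40,-28,0],"gripper":60},{"delta_rot":[0,0,0],"linear":[40,-28,0],"gripper":60},{"delta_rot":[0,0,0],"linear":[38,-25,0],"gripper":60},{"delta_rot":[0,0,0],"linear":[0,0,0],"gripper":60}]' --force 25

```text
clock: 1.52
position: [0.4877, -0.2446, 0.2475]
orientation: [-0.001, 0.99, 0.143, 0.001]
wrist_force: [0.4, -0.6, -0.4]
finger_gap: 0.0597
finger_force: 0.0
```

Emit:
apply_moves --steps '[{"delta_rot":[0,0,-0.14],"linear":[0,0,0],"gripper":60},{"delta_rot":[0,0,-0.14],"linear":[0,0,0],"gripper":60},{"delta_rot":[0,0,-0.14],"linear":[0,0,0],"gripper":60},{"delta_rot":[0,0,-0.14],"linear":[0,0,0],"gripper":60},{"delta_rot":[0,0,-0.14],"linear":[0,0,0],"gripper":60},{"delta_rot":[0,0,-0.14],"linear":[0,0,0],"gripper":60},{"delta_rot":[0,0,-0.14],"linear":[0,0,0],"gripper":60},{"delta_rot":[0,0,-0.14],"linear":[0,0,0],"gripper":60},{"delta_rot":[0,0,-0.14],"linear":[0,0,0],"gripper":60},{"delta_rot":[0,0,-0.14],"linear":[0,0,0],"gripper":60},{"delta_rot":[0,0,0],"linear":[0,0,0],"gripper":60},{"delta_rot":[0,0,0],"linear":[0,0,0],"gripper":60}]'

```text
clock: 3.02
position: [0.4848, -0.2496, 0.2474]
orientation: [-0.0, 0.669, 0.743, -0.0]
wrist_force: [-0.0, -0.2, 0.1]
finger_gap: 0.0599
finger_force: 0.0
```

```bash
cat > w.py <<'E'
from h import *
s=robot.get_state();print(s["clock"],s["position"],s["qpos"].round(2),s["finger_gap"],s["wrist_force"])
plan(STEM+[0,0,.006],None,rot=RG)
f=grab_frame("wrist");save(f,"w1.png")
P=cloud(f);im=f["img"].astype(int)
m=(P[...,2]>.012)&(P[...,2]<.09)&(im[...,2]>im[...,0]-10)&(im.sum(-1)>250)
d=P[...,:2]-STEM[:2]; e=hd(TA)[:2]; n=np.array([-e[1],e[0]])
t=d@e;q=d@n
m&=(abs(t)<.17)&(abs(q)<.06)
print(m.sum())
for b in np.arange(-.11,.14,.02):
    k=m&(t>=b)&(t<b+.02)
    if k.any(): print(round(b,3),q[k].min().round(3),q[k].max().round(3),P[k][:,2].max().round(3))
print(t[m].min(),t[m].max())
E
python3 w.py
```

```text
3.025 [ 0.48483196 -0.24963244  0.24741372] [ 0.89  0.13 -0.5   1.7   0.06  1.33  0.48] 0.05993212333313447 [-0.00372687 -0.1786166   0.08673048]
rotvec [-0.0004  0.0001 -0.0017]
lin now mm [  1.2   0.8 210.4] lin after rot [  1.2   0.7 210.4]
14523
-0.11 -0.018 0.016 0.063
-0.09 -0.027 0.024 0.072
-0.07 -0.027 0.024 0.07
-0.05 -0.026 0.023 0.046
-0.03 -0.011 0.007 0.042
-0.01 -0.011 0.007 0.042
0.01 -0.013 0.008 0.043
0.03 -0.035 0.03 0.047
0.05 -0.038 0.032 0.053
0.07 -0.038 0.032 0.053
0.09 -0.038 0.032 0.048
0.11 -0.036 0.03 0.036
0.13 -0.014 0.007 0.034
-0.09770717637975254 0.13198726877519018
```

Emit:
apply_moves --steps '[{"delta_rot":[0,0,0],"linear":[1,2.5,35],"gripper":60},{"delta_rot":[0,0,0],"linear":[0,0,40],"gripper":60},{"delta_rot":[0,0,0],"linear":[0,0,40],"gripper":60},{"delta_rot":[0,0,0],"linear":[0,0,40],"gripper":60},{"delta_rot":[0,0,0],"linear":[0,0,35],"gripper":60},{"delta_rot":[0,0,0],"linear":[0,0,20],"gripper":60},{"delta_rot":[0,0,0],"linear":[0,0,0],"gripper":60},{"delta_rot":[0,0,0],"linear":[0,0,0],"gripper":0},{"delta_rot":[0,0,0],"linear":[0,0,0],"gripper":0},{"delta_rot":[0,0,0],"linear":[0,0,0],"gripper":0},{"delta_rot":[0,0,0],"linear":[0,0,0],"gripper":0},{"delta_rot":[0,0,0],"linear":[0,0,0],"gripper":0}]' --force 30

```text
clock: 4.58
position: [0.4877, -0.2479, 0.0377]
orientation: [0.0, 0.668, 0.744, -0.0]
wrist_force: [0.3, -0.7, 0.6]
finger_gap: 0.0176
finger_force: 4.2
```

Emit:
apply_moves --steps '[{"delta_rot":[0,0,0],"linear":[0,0,0],"gripper":0},{"delta_rot":[0,0,0],"linear":[0,0,-5],"gripper":0},{"delta_rot":[0,0,0],"linear":[0,0,-10],"gripper":0},{"delta_rot":[0,0,0],"linear":[0,0,-20],"gripper":0},{"delta_rot":[0,0,0],"linear":[0,0,-25],"gripper":0},{"delta_rot":[0,0,0],"linear":[0,0,-25],"gripper":0},{"delta_rot":[0,0,0],"linear":[0,0,-25],"gripper":0},{"delta_rot":[0,0,0],"linear":[0,0,-25],"gripper":0},{"delta_rot":[0,0,0],"linear":[0,0,-25],"gripper":0},{"delta_rot":[0,0,0],"linear":[0,0,-20],"gripper":0},{"delta_rot":[0,0,0],"linear":[0,0,0],"gripper":0}]'

```text
clock: 5.95
position: [0.4886, -0.2481, 0.2196]
orientation: [0.002, 0.668, 0.744, 0.0]
wrist_force: [-0.4, -0.1, -1.1]
finger_gap: 0.0174
finger_force: 30.0
```

```bash
python3 - <<'E'
from h import *
s=robot.get_state();print(s["clock"],s["position"],s["finger_gap"],s["finger_force"],s["qpos"].round(2))
# target stem on board: tree origin x0 along board, TCP = origin -18mm x + 37mm(above underside incl 6 behind)
T=BC-.018*BX+.0375*BN
print("T",T); plan(T,None,rot=RP)
cp,cr=pose()
# yaw part first
ry=tool(DOWN,-BY); print("yaw",(cr.inv()*ry).as_rotvec(),"then pitch",(ry.inv()*RP).as_rotvec())
plan(T+[0,0,.12],None)
f=grab_frame("top");save(f,"t2.png")
E
```

```text
5.95 [ 0.48864764 -0.24810294  0.21963338] 0.017403727701853566 29.969722498208284 [ 0.89  0.15 -0.51  1.73  0.08  1.27  0.47]
T [0.49349495 0.23556478 0.10956348]
rotvec [-0.2373  0.1815  1.8369]
lin now mm [480.6  56.7 109. ] lin after rot [-102.6 -477.6   86.5]
yaw [ 4.52002406e-03 -1.00165744e-03  1.84825914e+00] then pitch [3.47937480e-18 2.61799388e-01 0.00000000e+00]
lin now mm [480.3  57.1 -11. ] lin after rot [480.3  57.1 -11. ]
```

View pics/t2.png

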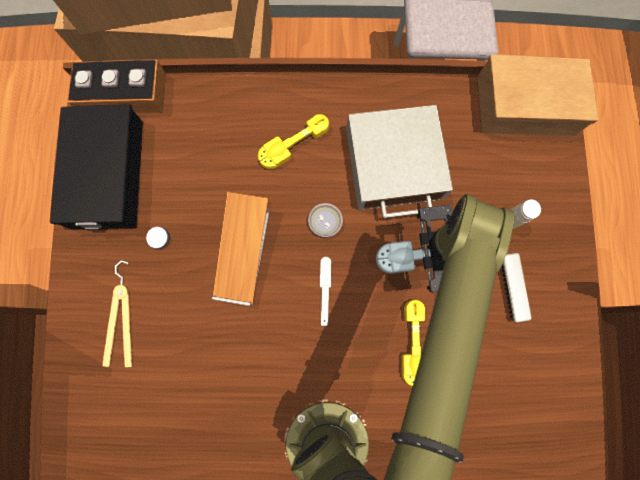

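The tree is held at (395,258), toe to the left, and everything else is in place. Now carrying it over the board.

Emit:
apply_moves --steps '[{"delta_rot":[0,0,0],"linear":[25,3,-1],"gripper":0},{"delta_rot":[0,0,0],"linear":[40,5,-1],"gripper":0},{"delta_rot":[0,0,0],"linear":[45,5,-1],"gripper":0},{"delta_rot":[0,0,0],"linear":[45,5,-1],"gripper":0},{"delta_rot":[0,0,0],"linear":[45,5,-1],"gripper":0},{"delta_rot":[0,0,0],"linear":[45,5,-1],"gripper":0},{"delta_rot":[0,0,0],"linear":[45,5,-1],"gripper":0},{"delta_rot":[0,0,0],"linear":[45,6,-1],"gripper":0},{"delta_rot":[0,0,0],"linear":[45,6,-1],"gripper":0},{"delta_rot":[0,0,0],"linear":[45,6,-1],"gripper":0},{"delta_rot":[0,0,0],"linear":[35,4,-1],"gripper":0},{"delta_rot":[0,0,0],"linear":[20,2,0],"gripper":0}]'

```text
clock: 7.5
position: [0.4901, 0.2391, 0.2277]
orientation: [-0.001, 0.666, 0.746, -0.0]
wrist_force: [0.1, 0.7, -0.5]
finger_gap: 0.0178
finger_force: 30.0
```

Emit:
apply_moves --steps '[{"delta_rot":[0,0,0.09],"linear":[0,0,0],"gripper":0},{"delta_rot":[0,0,0.15],"linear":[0,0,0],"gripper":0},{"delta_rot":[0,0,0.16],"linear":[0,0,0],"gripper":0},{"delta_rot":[0,0,0.16],"linear":[0,0,0],"gripper":0},{"delta_rot":[0,0,0.16],"linear":[0,0,0],"gripper":0},{"delta_rot":[0,0,0.16],"linear":[0,0,0],"gripper":0},{"delta_rot":[0,0,0.16],"linear":[0,0,0],"gripper":0},{"delta_rot":[0,0,0.16],"linear":[0,0,0],"gripper":0},{"delta_rot":[0,0,0.16],"linear":[0,0,0],"gripper":0},{"delta_rot":[0,0,0.16],"linear":[0,0,0],"gripper":0},{"delta_rot":[0,0,0.16],"linear":[0,0,0],"gripper":0},{"delta_rot":[0,0,0.16],"linear":[0,0,0],"gripper":0}]'

```text
clock: 9.0
position: [0.4906, 0.2366, 0.2273]
orientation: [0.0, 0.997, -0.082, -0.001]
wrist_force: [0.5, 0.2, -1.5]
finger_gap: 0.0175
finger_force: 30.0
```

Emit:
apply_moves --steps '[{"delta_rot":[0,0.06,0],"linear":[0,0,0],"gripper":0},{"delta_rot":[0,0.07,0],"linear":[0,0,0],"gripper":0},{"delta_rot":[0,0.07,0],"linear":[0,0,0],"gripper":0},{"delta_rot":[0,0.06,0],"linear":[0,0,0],"gripper":0},{"delta_rot":[0,0,0],"linear":[0,0,0],"gripper":0},{"delta_rot":[0,0,0],"linear":[0,0,0],"gripper":0}]'

```text
clock: 9.75
position: [0.492, 0.2357, 0.2281]
orientation: [0.011, 0.988, -0.08, 0.128]
wrist_force: [-0.9, 0.2, -1.3]
finger_gap: 0.0177
finger_force: 30.0
```

```bash
cat > w2.py <<'E'
from h import *
s=robot.get_state();print(s["clock"],s["position"],s["finger_gap"],s["finger_force"],s["qpos"].round(2))
T=BC-.018*BX+.0375*BN
plan(T,None,rot=RP)
f=grab_frame("wrist");save(f,"w2.png")
P=cloud(f);im=f["img"].astype(int)
d=P-BC; x,y,z=d@BX,d@BY,d@BN
b=(im[...,2]>im[...,0]-10)&(im.sum(-1)>200)
cp,cr=pose()
l=cr.inv().apply((P-cp).reshape(-1,3)).reshape(P.shape)
m=b&(l[...,2]>-.035)&(l[...,2]<.04)&(abs(l[...,1])<.05)&(abs(l[...,0])<.16)
print("tree in board x",np.percentile(x[m],[.5,99.5]),"n",m.sum())
for a in np.arange(-.14,.16,.02):
    k=m&(l[...,0]>=a)&(l[...,0]<a+.02)
    if k.sum()>20: print(round(a,2),"y",y[k].min().round(3),y[k].max().round(3),"ly",np.percentile(l[k][:,1],[1,99]).round(3),"lz top",np.percentile(l[k][:,2],1).round(3),k.sum())
k=(~b)&(abs(z)<.015)&(abs(x)<.15)
if k.sum(): print("board z",np.median(z[k]),"y",np.percentile(y[k],[1,99]),"x",np.percentile(x[k],[1,99]))
E
python3 w2.py
```

```text
9.75 [0.49201608 0.23574791 0.22806374] 0.017657166110143098 29.969681706279516 [ 0.14 -0.01 -0.74  1.89  0.2   1.08 -2.41]
rotvec [-0.0018  0.0034  0.0083]
lin now mm [-2.880e+01 -1.000e-01  1.149e+02] lin after rot [-2.920e+01 -1.000e-01  1.148e+02]
tree in board x [-0.03119522  0.12583666] n 55746
-0.06 y -0.019 0.017 ly [-0.017  0.019] lz top 0.004 803
-0.04 y -0.01 0.008 ly [-0.008  0.01 ] lz top -0.004 1690
-0.02 y -0.01 0.008 ly [-0.008  0.009] lz top -0.003 380
0.0 y -0.011 0.008 ly [-0.008  0.01 ] lz top -0.003 2498
0.02 y -0.012 0.01 ly [-0.01   0.012] lz top -0.005 3292
0.04 y -0.036 0.034 ly [-0.032  0.034] lz top -0.013 8940
0.06 y -0.036 0.034 ly [-0.032  0.034] lz top -0.014 14246
0.08 y -0.036 0.035 ly [-0.032  0.034] lz top -0.012 14639
0.1 y -0.035 0.035 ly [-0.03   0.033] lz top -0.002 9258
board z 0.0001131364336840154 y [-0.05295775  0.05497525] x [-0.05780146  0.0179298 ]
```

View pics/w2.png

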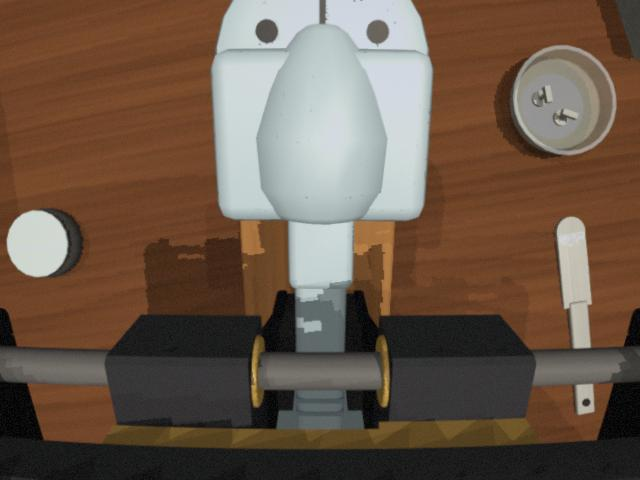

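The wrist view shows the toe (325,100) pointing uphill, centred over the board (x 240–395 px). The dish and shoehorn at the right are clear.

Emit:
apply_moves --steps '[{"delta_rot":[0,0,0.008],"linear":[-15,0,0],"gripper":0},{"delta_rot":[0,0,0],"linear":[-14,0.5,0],"gripper":0},{"delta_rot":[0,0,0],"linear":[0,0,20],"gripper":0},{"delta_rot":[0,0,0],"linear":[0,0,25],"gripper":0},{"delta_rot":[0,0,0],"linear":[0,0,25],"gripper":0},{"delta_rot":[0,0,0],"linear":[0,0,20],"gripper":0},{"delta_rot":[0,0,0],"linear":[0,0,10],"gripper":0},{"delta_rot":[0,0,0],"linear":[0,0,7],"gripper":0},{"delta_rot":[0,0,0],"linear":[0,0,0],"gripper":0},{"delta_rot":[0,0,0],"linear":[0,0,0],"gripper":0}]'

```text
clock: 11.05
position: [0.4922, 0.2356, 0.1184]
orientation: [0.01, 0.988, -0.084, 0.13]
wrist_force: [1.7, 0.1, -1.1]
finger_gap: 0.0177
finger_force: 30.0
```

```bash
python3 w2.py | head -3; python3 -c "
from h import *
print(robot.get_state()['wrist_force'])"
```

```text
11.05 [0.49224421 0.23557051 0.11836292] 0.01774799843218662 29.96973406523466 [ 0.11  0.13 -0.75  2.02  0.36  0.88 -2.58]
rotvec [-0.0026  0.0008 -0.0001]
lin now mm [-1.1 -0.2  8.8] lin after rot [-1.1 -0.2  8.8]
[ 0.2292358  -0.43694261 -1.94539036]
```

Emit:
apply_moves --steps '[{"delta_rot":[0,0,0],"linear":[-1,0,3],"gripper":0},{"delta_rot":[0,0,0],"linear":[0,0,3],"gripper":0},{"delta_rot":[0,0,0],"linear":[0,0,1],"gripper":0},{"delta_rot":[0,0,0],"linear":[0,0,0],"gripper":0}]'

```text
clock: 11.6
position: [0.4927, 0.2351, 0.1105]
orientation: [0.01, 0.988, -0.084, 0.129]
wrist_force: [0.7, -0.5, 0.2]
finger_gap: 0.0178
finger_force: 30.0
```

Emit:
apply_moves --steps '[{"delta_rot":[0,0,0],"linear":[0,0,1],"gripper":0},{"delta_rot":[0,0,0],"linear":[0,0,1],"gripper":0},{"delta_rot":[0,0,0],"linear":[0,0,0],"gripper":0}]'

```text
clock: 11.98
position: [0.4931, 0.2351, 0.11]
orientation: [0.011, 0.988, -0.084, 0.129]
wrist_force: [-6.7, -2.2, 10.0]
finger_gap: 0.0182
finger_force: 30.0
```

Contact with the board at 10 N. I'll ease off and release.

Emit:
apply_moves --steps '[{"delta_rot":[0,0,0],"linear":[0,0,-1],"gripper":0},{"delta_rot":[0,0,0],"linear":[0,0,0],"gripper":0},{"delta_rot":[0,0,0],"linear":[0,0,0],"gripper":22},{"delta_rot":[0,0,0],"linear":[0,0,0],"gripper":30},{"delta_rot":[0,0,0],"linear":[0,0,0],"gripper":46},{"delta_rot":[0,0,0],"linear":[0,0,0],"gripper":46},{"delta_rot":[0,0,0],"linear":[0,0,0],"gripper":46},{"delta_rot":[0,0,0],"linear":[0,0,0],"gripper":46}]' --force 10

```text
clock: 12.98
position: [0.4931, 0.2351, 0.1097]
orientation: [0.01, 0.988, -0.084, 0.129]
wrist_force: [-0.2, 0.7, 0.2]
finger_gap: 0.0457
finger_force: 0.0
```

Emit:
apply_moves --steps '[{"delta_rot":[0,0,0],"linear":[0,0,-10],"gripper":46},{"delta_rot":[0,0,0],"linear":[0,0,-25],"gripper":46},{"delta_rot":[0,0,0],"linear":[0,0,-35],"gripper":46},{"delta_rot":[0,0,0],"linear":[0,0,-40],"gripper":46},{"delta_rot":[0,0,0],"linear":[0,0,-30],"gripper":46},{"delta_rot":[0,0,0],"linear":[0,0,0],"gripper":46}]'

```text
clock: 13.72
position: [0.4583, 0.2423, 0.2484]
orientation: [0.009, 0.988, -0.083, 0.132]
wrist_force: [1.1, -0.2, -0.5]
finger_gap: 0.0458
finger_force: 0.0
```

```bash
cat > chk.py <<'E'
from h import *
s=robot.get_state();print(s["clock"],s["position"],s["finger_gap"],s["wrist_force"],s["qpos"].round(2))
for n in ("wrist","top"):
    f=grab_frame(n);save(f,n+"3.png")
    P=cloud(f);im=f["img"].astype(int);d=P-BC; x,y,z=d@BX,d@BY,d@BN
    b=(im[...,2]>im[...,0]-10)&(im.sum(-1)>300)&(z>.01)&(z<.085)&(abs(x)<.16)&(abs(y)<.055)
    if n=="wrist" or True:
        print(n,b.sum(),np.percentile(x[b],[.2,99.8]))
        for a in np.arange(-.14,.14,.02):
            k=b&(x>=a)&(x<a+.02)
            if k.sum()>10: print(round(a,2),np.percentile(y[k],[1,99]).round(3),np.percentile(z[k],99).round(3),k.sum())
plan(None,None,rot=tool(DOWN,-BY)); cp,cr=pose()
print("to RH after level",(tool(DOWN,-BY).inv()*RH).as_rotvec())
E
python3 chk.py
```

```text
13.725 [0.45832364 0.24225686 0.24842723] 0.04582414224577091 [ 1.11122976 -0.20290148 -0.50914596] [ 0.15 -0.1  -0.76  1.91  0.12  1.11 -2.39]
wrist 20225 [-0.10209936  0.11141504]
-0.12 [-0.023  0.02 ] 0.047 151
-0.1 [-0.025  0.024] 0.069 1539
-0.08 [-0.024  0.022] 0.064 2198
-0.06 [-0.01   0.016] 0.042 679
-0.04 [-0.01   0.007] 0.042 692
-0.02 [-0.01   0.007] 0.042 745
0.0 [-0.012  0.009] 0.044 886
0.02 [-0.035  0.031] 0.05 2156
0.04 [-0.035  0.032] 0.052 3422
0.06 [-0.035  0.032] 0.05 3556
0.08 [-0.034  0.03 ] 0.042 3078
0.1 [-0.026  0.022] 0.036 1123
top 1034 [-0.11447991  0.11175225]
-0.12 [-0.021  0.02 ] 0.066 62
-0.08 [0.01  0.017] 0.048 23
-0.02 [-0.01   0.006] 0.044 29
0.0 [-0.012  0.007] 0.046 60
0.02 [-0.037  0.03 ] 0.052 146
0.04 [-0.038  0.03 ] 0.056 215
0.06 [-0.038  0.03 ] 0.052 213
0.08 [-0.036  0.029] 0.041 200
0.1 [-0.026  0.019] 0.038 77
rotvec [-0.0017 -0.2607  0.0003]
to RH after level [ 0.          0.         -1.86837496]
```

The tree lies flat on the board at x ≈ -2 mm, y ≈ -1 mm, toe uphill and released. Now moving to the handle.

Emit:
apply_moves --steps '[{"delta_rot":[0,-0.13,0],"linear":[0,0,0],"gripper":46},{"delta_rot":[0,-0.13,0],"linear":[0,0,0],"gripper":46},{"delta_rot":[0,0,0],"linear":[0,0,0],"gripper":46},{"delta_rot":[0,0,0],"linear":[0,0,0],"gripper":46}]'

```text
clock: 14.32
position: [0.4566, 0.2411, 0.2438]
orientation: [-0.001, 0.996, -0.084, -0.0]
wrist_force: [-0.4, -0.3, 0.2]
finger_gap: 0.0462
finger_force: 0.0
```

Emit:
apply_moves --steps '[{"delta_rot":[0,0,0],"linear":[20,36,0],"gripper":40},{"delta_rot":[0,0,0],"linear":[20,36,0],"gripper":40},{"delta_rot":[0,0,0],"linear":[20,36,0],"gripper":40},{"delta_rot":[0,0,0],"linear":[20,36,0],"gripper":40},{"delta_rot":[0,0,0],"linear":[20,36,0],"gripper":40},{"delta_rot":[0,0,0],"linear":[20,36,0],"gripper":40},{"delta_rot":[0,0,0],"linear":[20,36,0],"gripper":40},{"delta_rot":[0,0,0],"linear":[20,36,0],"gripper":40},{"delta_rot":[0,0,0],"linear":[20,36,0],"gripper":40},{"delta_rot":[0,0,0],"linear":[20,36,0],"gripper":40},{"delta_rot":[0,0,0],"linear":[17,35,0],"gripper":40},{"delta_rot":[0,0,0],"linear":[17,35,0],"gripper":40}]'

```text
clock: 15.82
position: [0.6159, -0.2219, 0.2447]
orientation: [-0.001, 0.997, -0.083, 0.001]
wrist_force: [0.6, -0.3, 0.3]
finger_gap: 0.0399
finger_force: 0.0
```

Emit:
apply_moves --steps '[{"delta_rot":[0,0,-0.16],"linear":[0,0,0],"gripper":40},{"delta_rot":[0,0,-0.16],"linear":[0,0,0],"gripper":40},{"delta_rot":[0,0,-0.16],"linear":[0,0,0],"gripper":40},{"delta_rot":[0,0,-0.16],"linear":[0,0,0],"gripper":40},{"delta_rot":[0,0,-0.16],"linear":[0,0,0],"gripper":40},{"delta_rot":[0,0,-0.16],"linear":[0,0,0],"gripper":40},{"delta_rot":[0,0,-0.16],"linear":[0,0,0],"gripper":40},{"delta_rot":[0,0,-0.16],"linear":[0,0,0],"gripper":40},{"delta_rot":[0,0,-0.16],"linear":[0,0,0],"gripper":40},{"delta_rot":[0,0,-0.16],"linear":[0,0,0],"gripper":40},{"delta_rot":[0,0,-0.16],"linear":[0,0,0],"gripper":40},{"delta_rot":[0,0,-0.11],"linear":[0,0,0],"gripper":40}]'

```text
clock: 17.32
position: [0.6157, -0.2207, 0.2446]
orientation: [0.0, 0.657, 0.754, 0.001]
wrist_force: [-0.5, -0.3, -0.3]
finger_gap: 0.0402
finger_force: 0.0
```

```bash
cat > hw.py <<'E'
from h import *
s=robot.get_state();print(s["clock"],s["position"],s["finger_gap"],s["wrist_force"],s["qpos"].round(2))
plan(HD+[0,0,.006],None,rot=RH)
f=grab_frame("wrist");save(f,"w4.png")
P=cloud(f); d=P-FE; ux=d@UX; uy=d@np.array([-UX[1],UX[0],0]);z=P[...,2]
k=(z>.055)&(z<.085)&(abs(uy)<.09)&(ux<-.02)&(ux>-.08)
print(k.sum(),"ux",np.percentile(ux[k],[1,50,99]),"uy",np.percentile(uy[k],[1,99]),"z",np.percentile(z[k],[50,95,99]))
for a in np.arange(-.07,.07,.02):
    q=k&(uy>a)&(uy<a+.02)&(ux<-.03)
    if q.sum()>5: print(round(a,2),np.percentile(ux[q],[2,98]).round(4),q.sum())
q=(abs(z-.104)<.005)&(ux>-.02); print("top front edge ux",np.percentile(ux[q],.5) if q.any() else None)
E
python3 hw.py
```

```text
17.325 [ 0.61567161 -0.22070961  0.24464842] 0.0402315488303209 [-0.48185854 -0.30638622 -0.30962569] [ 0.8   0.4  -0.66  1.43  0.24  1.39  0.27]
rotvec [ 0.0014 -0.0003  0.0084]
lin now mm [ -0.7   0.6 168.6] lin after rot [ -0.6   0.9 168.6]
2750 ux [-0.04299638 -0.03726569 -0.02101347] uy [-0.06688147  0.06745426] z [0.07391218 0.07547484 0.07603024]
-0.07 [-0.0429 -0.0302] 312
-0.05 [-0.0431 -0.0336] 312
-0.03 [-0.0425 -0.0332] 318
-0.01 [-0.0426 -0.0334] 335
0.01 [-0.0427 -0.0337] 353
0.03 [-0.0429 -0.0333] 381
0.05 [-0.043  -0.0303] 413
top front edge ux 0.002409478178727565
```

View pics/w4.png

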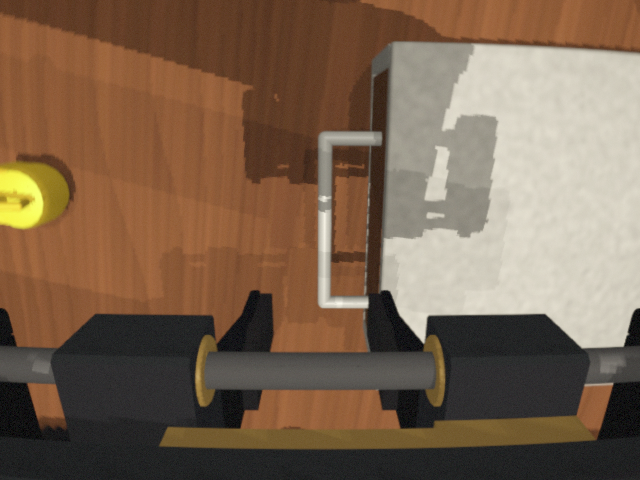

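The handle bow is at (325,140–305) between the fingers' planes. The bar's centre is 2 mm further in than estimated and its height is as stated.

Emit:
apply_moves --steps '[{"delta_rot":[0,0,0.008],"linear":[-0.5,3,10],"gripper":34},{"delta_rot":[0,0,0],"linear":[0,0,35],"gripper":34},{"delta_rot":[0,0,0],"linear":[0,0,40],"gripper":34},{"delta_rot":[0,0,0],"linear":[0,0,35],"gripper":34},{"delta_rot":[0,0,0],"linear":[0,0,20],"gripper":34},{"delta_rot":[0,0,0],"linear":[0,0,15],"gripper":34},{"delta_rot":[0,0,0],"linear":[0,0,10],"gripper":34},{"delta_rot":[0,0,0],"linear":[0,0,0],"gripper":34}]'

```text
clock: 18.38
position: [0.619, -0.2222, 0.079]
orientation: [-0.001, 0.663, 0.749, 0.001]
wrist_force: [-1.0, -0.2, 1.0]
finger_gap: 0.0342
finger_force: 0.0
```

Emit:
apply_moves --steps '[{"delta_rot":[0,0,0],"linear":[0,0,1.5],"gripper":0},{"delta_rot":[0,0,0],"linear":[0,0,0],"gripper":0},{"delta_rot":[0,0,0],"linear":[0,0,0],"gripper":0},{"delta_rot":[0,0,0],"linear":[0,0,0],"gripper":0},{"delta_rot":[0,0,0],"linear":[0,0,0],"gripper":0}]' --force 45

```text
clock: 19.0
position: [0.6195, -0.2222, 0.0781]
orientation: [0.0, 0.663, 0.749, 0.001]
wrist_force: [1.1, -0.9, 1.2]
finger_gap: 0.0081
finger_force: 45.0
```

Emit:
apply_moves --steps '[{"delta_rot":[0,0,0],"linear":[0,-5,0],"gripper":0},{"delta_rot":[0,0,0],"linear":[0,-10,0],"gripper":0},{"delta_rot":[0,0,0],"linear":[0,-15,0],"gripper":0},{"delta_rot":[0,0,0],"linear":[0,-15,0],"gripper":0},{"delta_rot":[0,0,0],"linear":[0,-15,0],"gripper":0},{"delta_rot":[0,0,0],"linear":[0,-15,0],"gripper":0},{"delta_rot":[0,0,0],"linear":[0,-15,0],"gripper":0},{"delta_rot":[0,0,0],"linear":[0,-15,0],"gripper":0},{"delta_rot":[0,0,0],"linear":[0,-10,0],"gripper":0},{"delta_rot":[0,0,0],"linear":[0,0,0],"gripper":0},{"delta_rot":[0,0,0],"linear":[0,0,0],"gripper":0},{"delta_rot":[0,0,0],"linear":[0,0,0],"gripper":0}]'

```text
clock: 20.5
position: [0.5068, -0.2368, 0.0781]
orientation: [0.002, 0.663, 0.749, 0.002]
wrist_force: [7.8, -2.0, -3.4]
finger_gap: 0.0085
finger_force: 45.0
```

```bash
cat > d.py <<'E'
from h import *
s=robot.get_state();print(s["clock"],s["position"],s["finger_gap"],s["finger_force"],s["wrist_force"])
p=s["position"]; print("pulled by tcp",-(p-np.array([.6195,-.2222,.0781]))@UX)
for n in ("wrist","side","top"):
    f=grab_frame(n);save(f,n+"5.png")
    P=cloud(f); d=P-FE; ux=d@UX; uy=d@np.array([-UX[1],UX[0],0]);z=P[...,2]
    k=(abs(z-.073)<.004)&(abs(uy)<.105)&(ux<-.01)&(ux>-.2)
    e=(abs(z-.104)<.004)&(abs(uy)<.1)&(abs(ux)<.05)
    print(n,k.sum(),"top edge",np.percentile(ux[e],1) if e.any() else None)
    h=np.histogram(ux[k],np.arange(-.2,0,.01))
    print([(round(b,2),int(c)) for b,c in zip(h[1],h[0]) if c])
f=cv2.imread("pics/side5.png")[120:240,250:410]
cv2.imwrite("pics/c5.png",cv2.resize(f,None,fx=5,fy=5,interpolation=cv2.INTER_CUBIC))
E
python3 d.py
```

```text
20.5 [ 0.50679361 -0.2367588   0.07807292] 0.008450386183093891 44.997037053108215 [ 7.8302423  -2.00329044 -3.42012478]
pulled by tcp 0.11364281274052693
wrist 15430 top edge None
[(np.float64(-0.17), 138), (np.float64(-0.16), 4467), (np.float64(-0.15), 2957), (np.float64(-0.14), 927), (np.float64(-0.13), 866), (np.float64(-0.12), 2486), (np.float64(-0.1), 142), (np.float64(-0.09), 840), (np.float64(-0.08), 814), (np.float64(-0.07), 780), (np.float64(-0.06), 743), (np.float64(-0.05), 270)]
side 232 top edge -0.002699782551794069
[(np.float64(-0.17), 13), (np.float64(-0.16), 58), (np.float64(-0.15), 22), (np.float64(-0.14), 9), (np.float64(-0.13), 14), (np.float64(-0.12), 42), (np.float64(-0.1), 5), (np.float64(-0.09), 7), (np.float64(-0.08), 9), (np.float64(-0.07), 10), (np.float64(-0.06), 9), (np.float64(-0.05), 8), (np.float64(-0.04), 9), (np.float64(-0.03), 8), (np.float64(-0.02), 9)]
top 193 top edge 0.001050400010023524
[(np.float64(-0.16), 49), (np.float64(-0.15), 23), (np.float64(-0.14), 12), (np.float64(-0.13), 11), (np.float64(-0.12), 21), (np.float64(-0.1), 3), (np.float64(-0.09), 7), (np.float64(-0.08), 4), (np.float64(-0.07), 8), (np.float64(-0.06), 3), (np.float64(-0.05), 9), (np.float64(-0.04), 11), (np.float64(-0.03), 15), (np.float64(-0.02), 17)]
```

View pics/c5.png

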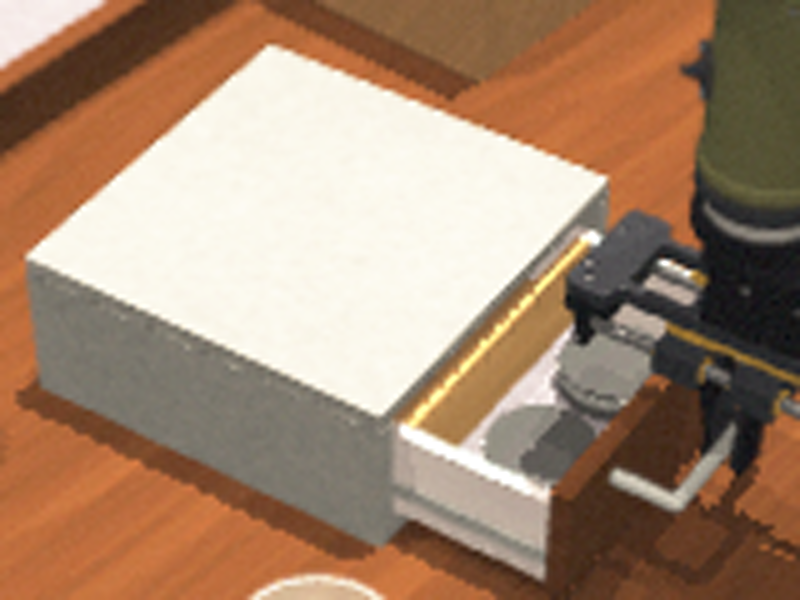

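The crop shows the drawer out, with the pale divider (410,420)–(590,240) just under the top's front edge. Next I'll refine the reading with the wrist camera's bar position, check for creep and check the tree again.

Emit:
apply_moves --steps '[{"delta_rot":[0,0,0],"linear":[0,-1,0],"gripper":0},{"delta_rot":[0,0,0],"linear":[0,0,0],"gripper":0},{"delta_rot":[0,0,0],"linear":[0,0,0],"gripper":0},{"delta_rot":[0,0,0],"linear":[0,0,0],"gripper":0}]'

```text
clock: 21.15
position: [0.506, -0.2368, 0.0781]
orientation: [0.002, 0.663, 0.749, 0.002]
wrist_force: [8.2, -1.7, -4.8]
finger_gap: 0.0086
finger_force: 45.0
```

```bash
python3 - <<'E'
from h import *
s=robot.get_state();p=s["position"];print(s["clock"],s["finger_force"],s["wrist_force"],"pull",-(p-np.array([.6195,-.2222,.0781]))@UX)
f=grab_frame("wrist");P=cloud(f);im=f["img"].astype(int); d=P-FE; ux=d@UX; uy=d@np.array([-UX[1],UX[0],0]);z=P[...,2]
sat=im.max(-1)-im.min(-1)
k=(z>.06)&(z<.08)&(ux<-.14)&(ux>-.175)&(uy>.025)&(uy<.055)
print("bar",np.percentile(ux[k],[2,50,98]),k.sum())
b=(abs(z-.075)<.006)&(ux<.01)&(ux>-.13)&(abs(uy)<.08)
h=np.histogram(ux[b],np.arange(-.13,.01,.004));print([(round(float(a),3),int(c)) for a,c in zip(h[1],h[0]) if c])
E
python3 chk.py | sed -n '16,30p'
```

```text
21.15 44.996729493141174 [ 8.23168182 -1.70067383 -4.82507159] pull 0.11441499127239015
bar [-0.15714658 -0.15240909 -0.14778321] 2321
[(-0.13, 352), (-0.126, 347), (-0.122, 341), (-0.118, 355), (-0.114, 1973)]Traceback (most recent call last):
  File "chk.py", line 8, in <module>
    print(n,b.sum(),np.percentile(x[b],[.2,99.8]))
                    ~~~~~~~~~~~~~^^^^^^^^^^^^^^^^
    return _quantile_unchecked(
        a, q, axis, out, overwrite_input, method, keepdims, weights)
    return _ureduce(a,
                    func=_quantile_ureduce_func,
    ...<5 lines>...
                    overwrite_input=overwrite_input,
                    method=method)
    r = func(a, **kwargs)
    result = _quantile(arr,
                       quantiles=q,
    ...<2 lines>...
                       out=out,
                       weights=wgt)
    slices_having_nans = np.isnan(arr[-1, ...])
                                  ~~~^^^^^^^^^
IndexError: index -1 is out of bounds for axis 0 with size 0
```

```bash
sed -i 's/("wrist","top")/("top",)/' chk.py; python3 chk.py | head -12; python3 -c "
from h import *
s=robot.get_state();print(s['position'],s['wrist_force']); print(order.finish_job())"
```

```text
21.25 [ 0.50600591 -0.23682706  0.07805657] 0.008361641054429084 [ 8.08370106 -2.03806018 -3.82433626] [ 0.95  0.34 -0.64  1.85  0.23  1.02  0.33]
top 1472 [-0.11430617  0.11130672]
-0.12 [-0.024  0.02 ] 0.065 76
-0.1 [-0.028  0.022] 0.071 157
-0.08 [-0.027  0.021] 0.064 168
-0.06 [-0.016  0.015] 0.045 57
-0.04 [-0.012  0.006] 0.046 51
-0.02 [-0.011  0.006] 0.043 51
0.0 [-0.013  0.007] 0.045 61
0.02 [-0.036  0.03 ] 0.053 144
0.04 [-0.037  0.03 ] 0.054 213
0.06 [-0.038  0.031] 0.051 216
[ 0.50602389 -0.23683911  0.07807174] [ 7.11647117 -1.53372171 -5.09358046]
the job is handed in; nothing more can be done
None
```

The pale blue shoe tree is lying toe uphill on the shoe rest and let go of, the drawer is held about 114 mm out against its spring with the divider at the top's front edge, and I handed the job in at about 21 s; no verdict came back.

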